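# Zero and lock the contour gauge in the drill vice

## Robot

A 7-joint arm with a two-finger parallel gripper is mounted at the origin on a cart in front of the work surface, level with it; the furniture and walls round the work are solid. World frame = base frame: x ahead of the robot, y to its left, z up, the work surface at z = 0. Lengths are in m, angles in degrees, forces in N, time in s.
With the tool pointing down it reaches from about 0.425 to 0.875 m from the base axis. Payload 4.7 kg.
Tool frame: the origin (TCP) lies on the front face of the gripper's body, between the roots of the fingers; the fingertips stand 70 mm ahead of it and the grasp point (between the pads) lies 51 mm ahead of it (tip_extent is the distance from the TCP to the fingertips, in m); z points along the fingers, y is the direction in which the jaws open and shut (so a half turn about z gives the same grasp; the last joint's range is limited). The gripper opens to 87 mm and grips with 3 to 60 N. Pads are 19 mm wide; open, the fingers measure 117 mm over their backs; the gripper's body (75 mm by 190 mm) begins 51 mm behind the grasp point.
Start: joints at [-65.541, 18.392, -4.016, 83.108, 1.295, 78.541, -3.26], TCP at [0.261, 0.595, 0.292] pointing down, gripper open.
Joint ranges: [-163.93, 163.93], [-17.29, 119.83], [-79.2, 71.16], [3.27, 140.29], [-89.18, 269.18], [5.43, 117.66], [-154.24, 154.24]. Speed limits (degrees/s): [147.25, 147.25, 180, 180, 180, 180, 180].

## Interface

Orientations are given as [roll, pitch, yaw] about the fixed x, y, z axes, in that order (R = Rz(yaw) Ry(pitch) Rx(roll)).
In Python, from cell import * gives the robot as it stands.
- The arm moves only by the tool carry_out, never from a script. Its argument "increments" is text: rows parted by semicolons, each of 7 numbers parted by spaces: the opening, from 0 (shut) to 1 (fully open), then the shift along the tool's x, y, z in m, then the turn, a rotation vector about the tool's x, y, z in degrees. A call has 1 to 20 rows; each row shifts and turns the pose as measured when the row begins, along the tool's axes as they then stand; what a row does not reach is not made up. A row lasts 1/8 s, in which the tool goes at most 62.5 mm and 10.7 degrees, less where a joint would pass 70% of its speed; a pose out of reach is approached as far as the arm can. A call is refused whole if a number of a shift passes 0.0625 or a number of a turn 10.7, either way. A call with a gripper value outside its range is refused whole. The fingers move at their own pace and stop on an object; "force" is the grip in N (left out, the last holds). Time passes only in rows, so rows that do not move let the fingers close. It gives the time, the measured TCP pose, the force and the opening at its end, in the units of the state.
- get_obs(): the state, without advancing time (a new reading comes with each control period).
- read_camera(name): name is "scene" or "top" or "wrist"; returns a dict with "img" (400x640x3 uint8, blue, green, red), "fx", "fy", "cx", "cy" (pixels), "world_from_camera" (4x4, takes a point from camera to world coordinates). Camera axes: x right, y down, z forward; pixel columns grow to the right and rows downward; lengths in m; the calibration is good to about 2 mm. A picture is of the moment at which its call begins. There is no depth.
- sign_off(): hands the job in, once; it reports no verdict.
Trained networks look in a picture, given as the dict that the camera call returned (one of the last four; its "shot" number tells which), for a name from the list of things; names that differ only in an ending like _2 or _b are one class to them, and where a whole thing is asked for, a point or a joint stands for the part that bears it (a point fixed in the world has none). Each returns a list of dicts, best first, with "confidence" (0 to 1); they miss things now and then, are a little off and sometimes report something else, mostly with a low value. They report only what shows in the picture. A call takes as long as a camera call.
- masks_of(target, picture): "pixels" (400x640 bool, what is visible of it) and "bbox" ([left, top, right, bottom] in pixels, round what is visible of it).
The state is a dict: "time_s": time; "qpos": joint angles; "joint_velocities": joint speeds; "effort": joint torques, N m; "tool_pos": TCP position; "tool_rot": TCP orientation; "force": force on the tool from outside, world axes, zero at the start; "wrist_torque": the same for the moment, N m; "grip_width": finger opening in m.
Only numpy, scipy, OpenCV 4.12 (cv2) and the standard library are available. Lean on these libraries where they do the work, as an engineer would, in place of code of your own. Each camera call takes 0.05 s, during which the arm holds its last target.

## Task

Zero the contour gauge that stands in the drill vice: work along its row of blades with your fingertips, pressing gently, until every blade is flush with the top of the frame, and only then press the lock lever at the end of the frame down flat. Only touch and press, gripping or pulling nothing, and leave the things lying around where they are.

Things in the scene. Friction and masses are not known exactly. Their poses are not given: they have to be found in the camera images.
- drill_vice: heavy dark drill-press vice, bolted down (does not move), contour gauge clamped upright in its jaws. Origin: on the bench top below the middle of the row of blades; z up, y along the row, -x towards the vice's screw and T-bar. Jaws reach 72 mm above the bench; the base 110 mm either way along x, 67 mm along y; the T-bar ends at x = -135 mm.
- row_mid (a point): middle of the row of 16 blades, at the level top edge of the gauge's frame, 90 mm above the bench; axes as the vice. Frame: two rigid cheeks, 20 mm over both in x, y = -70 to +72 mm. Blades between them, 11 x 5.9 mm, 6.5 mm pitch, y = -48.75 to +48.75 mm, stand 8 to 23 mm proud at the start. A fingertip wider than the 12 mm gap rests on the cheeks when the blades under it are flush.
- lock_lever (a joint): lock lever on the block at the frame's -y end, rad: 0 = pressed down flat (locked; stop); grows as it stands up, 0.45 to 0.75 at the start. Hinge parallel to the vice's x, at y = -80 mm, 85.5 mm above the bench; lever 58 mm long, smooth steel, pointing away from the blades (to -y); stays where it is left, resists with 0.04 N m (about 1 N at its pad).
- lever_pad (a point): top of the lever's thumb pad (17 x 16 mm), 50 mm from its hinge; when the lever is flat it lies at y = -130 mm from the row's middle, level with the frame's top, 90 mm above the bench
- blade01 (a joint): blade 1 of 16, at y = -48.75 mm from row_mid: height of its upper end above the frame's top, m (0 = flush). It slides up and down only, stays where it is left, and resists with 1 N. Smooth steel; a finger rubbing up its side can drag it up.
- blade02 (a joint): likewise blade 2, at y = -42.25 mm
- blade03 (a joint): likewise blade 3, at y = -35.75 mm
- blade04 (a joint): likewise blade 4, at y = -29.25 mm
- blade05 (a joint): likewise blade 5, at y = -22.75 mm
- blade06 (a joint): likewise blade 6, at y = -16.25 mm
- blade07 (a joint): likewise blade 7, at y = -9.75 mm
- blade08 (a joint): likewise blade 8, at y = -3.25 mm
- blade09 (a joint): likewise blade 9, at y = +3.25 mm
- blade10 (a joint): likewise blade 10, at y = +9.75 mm
- blade11 (a joint): likewise blade 11, at y = +16.25 mm
- blade12 (a joint): likewise blade 12, at y = +22.75 mm
- blade13 (a joint): likewise blade 13, at y = +29.25 mm
- blade14 (a joint): likewise blade 14, at y = +35.75 mm
- blade15 (a joint): likewise blade 15, at y = +42.25 mm
- blade16 (a joint): likewise blade 16, at y = +48.75 mm
- moulding: offcut of plain wooden moulding, 54 x 110 x 26 mm, loose; origin under its middle. A bystander.
- grease_tin: flat round tin with lid, 65 mm across, 23 mm tall, loose; origin under its middle. A bystander.
- screwdriver: screwdriver lying on the bench, 198 mm long, 30 mm thick handle, loose; origin under its middle. A bystander.

How it is judged:
By the outcome, as a careful person would: the job done as asked, in the order asked, and still so for the second after the job is handed in, with the robot touching nothing.
It also fails if it takes over 64 s, if anything falls off the work surface, if the arm or the gripper's body presses on something with over 40 N, if the wrist force passes 120 N, or if a joint passes its speed limit or range.

## Working session

There is one attempt and no reset: what is moved stays moved. The work goes in short steps, Python scripts to look and compute and a tool call to move; the robot and the scene stay as the last step left them, time stands still between calls to the robot, and variables do not carry over. Pictures are saved under pics/ and viewed, and the job is handed in when it is done.

Besides the shell and the picture viewer there is one more tool, called after "Call:" as name(argument=value, ...), one argument or row to a line, values as JSON. carry_out: Moves the arm, as the interface text tells. Its arguments: {"type":"object","properties":{"increments":{"type":"string"},"force":{"type":"number"}},"required":["increments"]}

```bash
mkdir -p pics; ls
python3 - <<'E'
from cell import *
import cv2
o=get_obs(); print(o)
for n in ("scene","top","wrist"):
    p=read_camera(n); cv2.imwrite(f"pics/a_{n}.png",p["img"]); print(n,p["fx"],p["cx"],p["cy"],p["world_from_camera"].round(3).tolist() if hasattr(p["world_from_camera"],'round') else p["world_from_camera"])
    for t in ("drill_vice","lock_lever","blade01","moulding","grease_tin","screwdriver"):
        m=masks_of(t,p); print(t,[(round(d["confidence"],2),d["bbox"]) for d in m[:2]])
E
```

```text
pics
{'time_s': 0.0, 'qpos': array([-65.54088874,  18.43934607,  -4.0163746 ,  83.17443164,
         1.29517361,  78.54033966,  -3.26075576]), 'joint_velocities': array([ 0.09973652, -0.03798425,  0.01891673, -0.0441877 , -0.03327433,
       -0.01771248,  0.07102527]), 'effort': array([ 6.15458430e-05, -4.91287315e+01, -4.03723642e-01, -3.12531531e+01,
       -6.38803001e-02,  4.33986972e-02,  1.63577861e-04]), 'tool_pos': array([0.2606256 , 0.59500759, 0.29116237]), 'tool_rot': array([-1.79891138e+02,  5.61377594e-03,  1.56350712e+02]), 'force': array([-0.34003841, -0.51208496, -0.38592513]), 'wrist_torque': array([-0.02572659, -0.00270517,  0.03612105]), 'grip_width': 0.08718490810318327}
scene 425.3199640669314 320.7958989512905 190.66776479971145 [[0.831, -0.233, 0.506, -0.044], [-0.557, -0.337, 0.759, -0.758], [-0.006, -0.912, -0.41, 0.551], [0.0, 0.0, 0.0, 1.0]]
drill_vice [(0.77, [283.5, 176.9, 368.6, 234.4]), (0.35, [383.9, 246.3, 443.8, 275.8])]
lock_lever [(0.54, [348.8, 194.4, 361.3, 200.2])]
blade01 []
moulding [(0.95, [262.5, 181.4, 298.2, 198.4])]
grease_tin [(0.51, [35
[... 181 characters left out ...]
1, -0.001, 0.048], [0.001, -0.142, -0.99, 0.914], [0.0, 0.0, 0.0, 1.0]]
drill_vice [(0.64, [261.9, 148.1, 355.1, 250.1]), (0.46, [425.9, 240.6, 452.9, 272.5])]
lock_lever [(0.51, [329.2, 176.1, 356.1, 184.0]), (0.15, [261.4, 152.3, 358.3, 254.1])]
blade01 [(0.65, [257.3, 149.5, 354.5, 250.6])]
moulding [(0.89, [174.3, 193.4, 226.3, 222.7])]
grease_tin [(0.86, [423.0, 240.6, 455.1, 272.5])]
screwdriver [(0.92, [420.2, 139.6, 430.5, 219.1])]
wrist 278.90406677064277 320.4812029817814 200.7199025635397 [[0.401, 0.876, 0.268, 0.188], [0.916, -0.384, -0.116, 0.627], [0.001, 0.292, -0.956, 0.385], [0.0, 0.0, 0.0, 1.0]]
drill_vice []
lock_lever []
blade01 []
moulding []
grease_tin []
screwdriver []
```

Run:
```python
import cv2
a=cv2.imread("pics/a_top.png")[120:290,160:470]; cv2.imwrite("pics/a_top2.png",cv2.resize(a,None,fx=2.5,fy=2.5,interpolation=cv2.INTER_CUBIC))
a=cv2.imread("pics/a_scene.png")[150:310,240:460]; cv2.imwrite("pics/a_scene2.png",cv2.resize(a,None,fx=3.5,fy=3.5,interpolation=cv2.INTER_CUBIC))
```

```text
(no output)
```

View pics/a_top2.png

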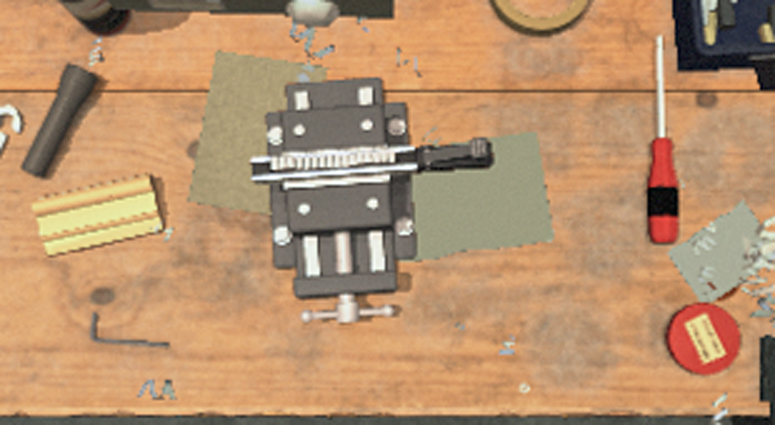

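View pics/a_scene2.png

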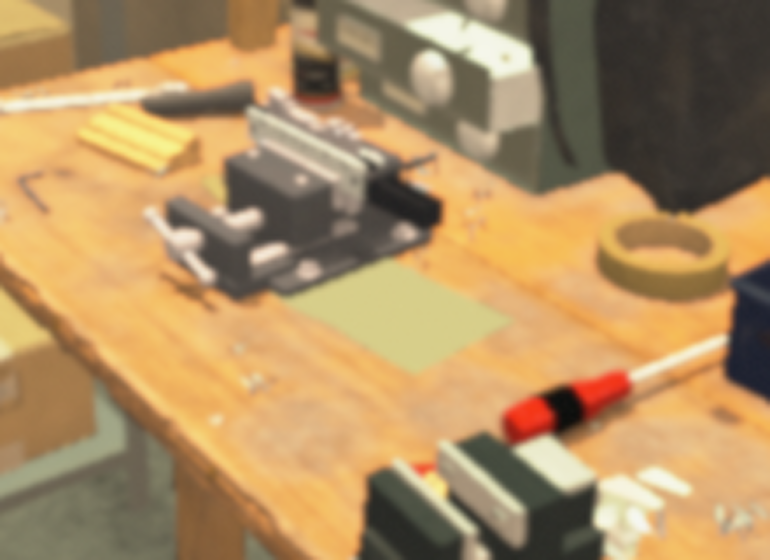

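View pics/a_scene.png

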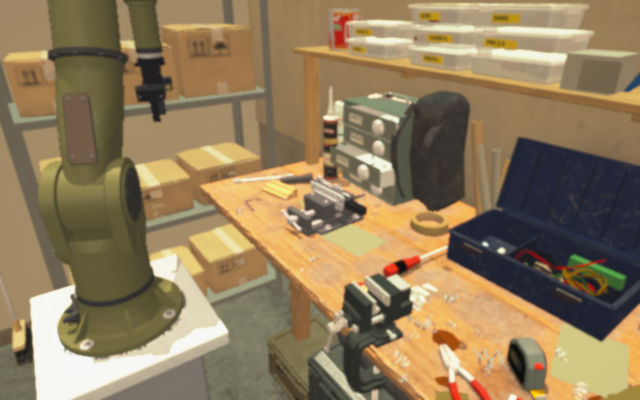

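```bash
cat > h.py <<'E'
import numpy as np, cv2
from cell import *
def ray(p,u,v):
    T=np.array(p["world_from_camera"]); d=T[:3,:3]@np.array([(u-p["cx"])/p["fx"],(v-p["cy"])/p["fy"],1]); return T[:3,3],d
def onz(p,u,v,z):
    o,d=ray(p,u,v); return o+d*(z-o[2])/d[2]
def proj(p,X):
    T=np.array(p["world_from_camera"]); c=T[:3,:3].T@(np.asarray(X)-T[:3,3]); return p["fx"]*c[0]/c[2]+p["cx"],p["fy"]*c[1]/c[2]+p["cy"]
E
python3 - <<'E'
from h import *
p=read_camera("top")
f=lambda u,v:(u/2.5+160,v/2.5+120)
for n,u,v,z in (("near cheek +y",252,176,.09),("near cheek -y",415,168,.09),("far +y",252,160,.09),("pad",482,152,.11),("tbar",348,312,.045),("tbarL",306,314,.045),("tbarR",390,311,.045),("hexkey",168,345,0),("screw jaw",347,240,.05),("box",393,15,0.0)):
    print(n,onz(p,*f(u,v),z).round(4))
E
```

```text
near cheek +y [0.5428 0.1705 0.09  ]
near cheek -y [0.5499 0.0308 0.09  ]
far +y [0.5567 0.1708 0.09  ]
pad [ 0.56  -0.025  0.11 ]
tbar [0.4283 0.0895 0.045 ]
tbarL [0.4265 0.1267 0.045 ]
tbarR [0.4292 0.0523 0.045 ]
hexkey [0.3989 0.2583 0.    ]
screw jaw [0.4918 0.0906 0.05  ]
box [0.7166 0.05   0.    ]
```

Run:
```python
from math import *
for i in range(12):
    t=radians(156.35+2.2*i); dx,dy=.0245,-.0413
    print("0 %.3f %.3f 0 0 0 -2.2;"%(dx*cos(t)+dy*sin(t),dx*sin(t)-dy*cos(t)),end=" ")
```

```text
0 -0.039 -0.028 0 0 0 -2.2; 0 -0.038 -0.029 0 0 0 -2.2; 0 -0.037 -0.031 0 0 0 -2.2; 0 -0.036 -0.032 0 0 0 -2.2; 0 -0.034 -0.034 0 0 0 -2.2; 0 -0.033 -0.035 0 0 0 -2.2; 0 -0.032 -0.036 0 0 0 -2.2; 0 -0.030 -0.037 0 0 0 -2.2; 0 -0.029 -0.038 0 0 0 -2.2; 0 -0.027 -0.040 0 0 0 -2.2; 0 -0.026 -0.041 0 0 0 -2.2; 0 -0.024 -0.042 0 0 0 -2.2;
```

Call:
carry_out(
  increments="0 -0.039 -0.028 0 0 0 -2.2; 0 -0.038 -0.029 0 0 0 -2.2; 0 -0.037 -0.031 0 0 0 -2.2; 0 -0.036 -0.032 0 0 0 -2.2; 0 -0.034 -0.034 0 0 0 -2.2; 0 -0.033 -0.035 0 0 0 -2.2; 0 -0.032 -0.036 0 0 0 -2.2; 0 -0.030 -0.037 0 0 0 -2.2; 0 -0.029 -0.038 0 0 0 -2.2; 0 -0.027 -0.040 0 0 0 -2.2; 0 -0.026 -0.041 0 0 0 -2.2; 0 -0.024 -0.042 0 0 0 -2.2",
)

```text
time_s: 2.6
tool_pos: [0.5675, 0.092, 0.2927]
tool_rot: [179.7, 0.2, -175.8]
force: [0.8, 0.1, 0.9]
grip_width: 0.0002
```

Run:
```python
from h import *
p=read_camera("wrist"); cv2.imwrite("pics/b_w.png",p["img"]); print(np.array(p["world_from_camera"]).round(3).tolist())
for t in ("drill_vice","lock_lever","blade01","row_mid","lever_pad"):
    m=masks_of(t,p); print(t,[(round(d["confidence"],2),d["bbox"]) for d in m[:2]])
a=p["img"]; x,y=np.array(proj(p,[.556,.099,.09])).astype(int); print(x,y)
a=a[max(0,y-100):y+100,x-180:x+180]
cv2.imwrite("pics/b_w2.png",cv2.resize(a,(792,int(792*a.shape[0]/a.shape[1])),interpolation=cv2.INTER_CUBIC))
```

```text
[[-0.074, 0.953, 0.295, 0.487], [0.997, 0.069, 0.028, 0.084], [0.006, 0.296, -0.955, 0.385], [0.0, 0.0, 0.0, 1.0]]
drill_vice [(0.74, [201.4, 52.4, 397.0, 232.9])]
lock_lever [(0.69, [200.9, 174.7, 260.5, 191.3]), (0.43, [15.3, 0.0, 85.8, 53.8])]
blade01 [(0.66, [286.8, 176.8, 292.2, 192.4]), (0.65, [281.1, 176.6, 285.7, 192.3])]
row_mid [(0.72, [199.0, 52.1, 396.0, 232.4])]
lever_pad [(0.64, [196.5, 174.2, 259.3, 197.7])]
327 181
```

View pics/b_w.png

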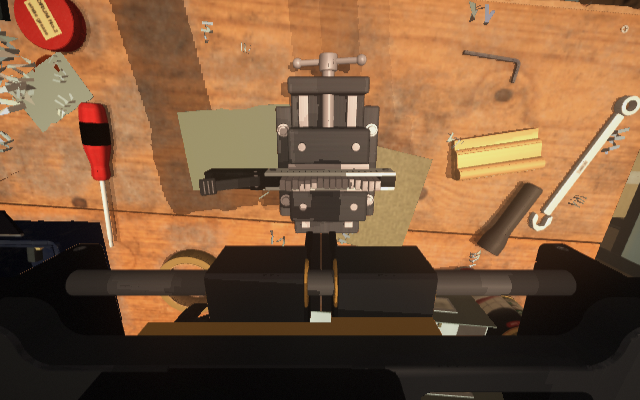

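View pics/b_w2.png

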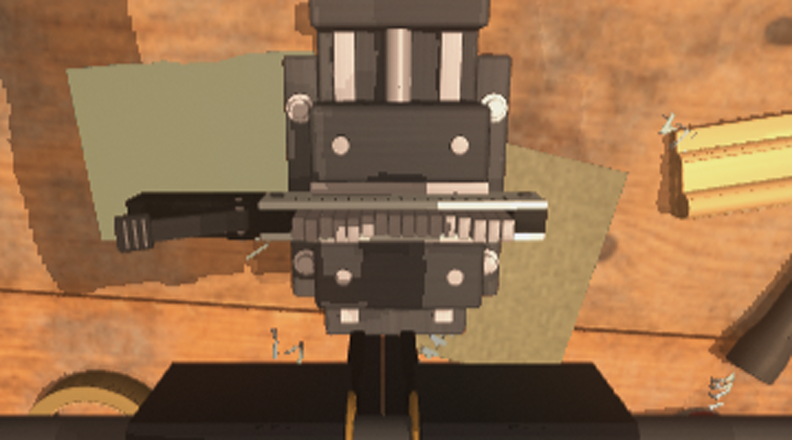

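Run:
```python
from h import *
a=cv2.imread("pics/b_w.png")[160:205,190:405]
cv2.imwrite("pics/b_w3.png",cv2.resize(a,None,fx=3.7,fy=3.7*1.0,interpolation=cv2.INTER_NEAREST))
a=cv2.imread("pics/a_top.png")[165:215,250:370]
cv2.imwrite("pics/a_t3.png",cv2.resize(a,None,fx=6,fy=6,interpolation=cv2.INTER_NEAREST))
```

```text
(no output)
```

View pics/b_w3.png

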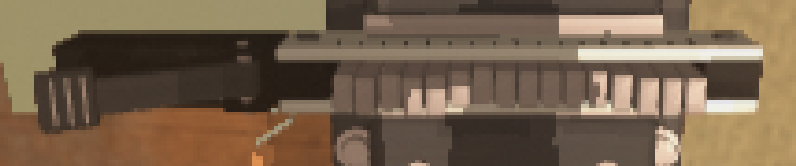

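View pics/a_t3.png

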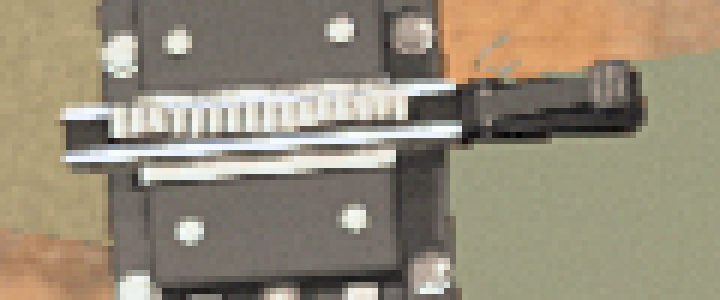

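Run:
```python
from h import *
p=read_camera("wrist"); q=read_camera("top")
f=lambda u,v:((u)/3.7+190-.0,(v)/3.7+160)
g=lambda u,v:(u/6+250,v/6+165)
W=[onz(p,*f(*c),.09) for c in ((279,54),(762,54),(279,106),(762,106))]
T=[onz(q,*g(*c),.09) for c in ((462,130),(63,157),(462,88),(63,111))]
for S in (W,T):
    for s in S: print(s[:2].round(4))
    m=np.mean(S,0); d=(S[1]-S[0])+(S[3]-S[2]); yaw=np.degrees(np.arctan2(-d[0],d[1])); c=d/np.linalg.norm(d)
    print("mid",m[:2], "len",np.linalg.norm(d)/2,"yaw",yaw,"rowmid",(m-c*.001)[:2])
print(get_obs()["tool_pos"],get_obs()["tool_rot"])
# blade front edges/pad
print("pad w",onz(p,*f(70,100),.115), "pad t",onz(q,*g(610,82),.115))
# fingertips in view: predicted tip pixel
o=get_obs(); print(proj(p,o["tool_pos"]+np.array([0,0,-.07])))
```

```text
[0.552  0.0348]
[0.5418 0.1749]
[0.5676 0.0351]
[0.5573 0.1773]
mid [0.55465707 0.10554607] len 0.14156186650783986 yaw 4.157354893075476 rowmid [0.55472956 0.1045487 ]
[0.551  0.0287]
[0.5411 0.1711]
[0.5663 0.0286]
[0.5578 0.1714]
mid [0.55405914 0.09995618] len 0.14288731387117604 yaw 3.6843105019089974 rowmid [0.5541234  0.09895824]
[0.56621914 0.09508883 0.29237205] [ 179.64944821    0.18175176 -175.70413154]
pad w [ 0.56309642 -0.01650297  0.115     ] pad t [ 0.56358445 -0.02222451  0.115     ]
(np.float64(321.74364153226054), np.float64(245.45411692199463))
```

Call:
carry_out(
  increments="0 0.004 0.018 0.028 0 0 0; 0 0.004 0.018 0.028 0 0 0; 0 0.003 0.016 0.028 0 0 0; 0 0 0 0 0 0 0; 0 0 0 0 0 0 0",
)

```text
time_s: 3.62
tool_pos: [0.5502, 0.1532, 0.2092]
tool_rot: [179.5, 0.4, -175.2]
force: [1.5, -0.5, -0.6]
grip_width: 0.0005
```

Run:
```python
from h import *
o=get_obs(); p=read_camera("wrist"); cv2.imwrite("pics/c_w.png",p["img"]); np.save("c_T.npy",p["world_from_camera"])
print(o["time_s"],o["tool_pos"],o["tool_rot"],o["force"])
print(proj(p,o["tool_pos"]+np.array([0,0,-.07])), proj(p,[.555,.1,.09]))
```

```text
3.625 [0.55016759 0.15318452 0.20916263] [ 179.53859273    0.40951365 -175.19814608] [ 1.45939577 -0.50556804 -0.63364173]
(np.float64(321.07942521829005), np.float64(245.07740330055958)) (np.float64(254.39713308047652), np.float64(218.31912911992458))
```

View pics/c_w.png

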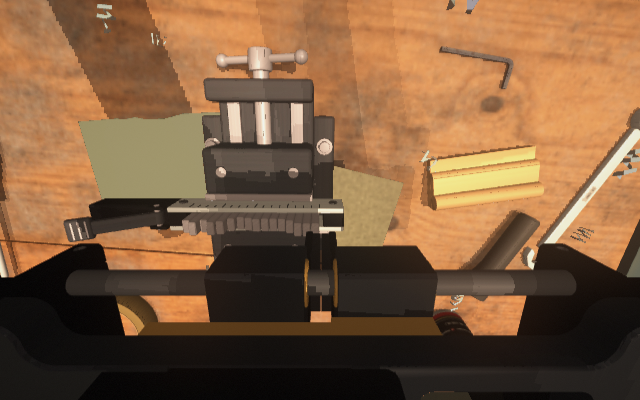

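Run:
```python
from h import *
a=cv2.imread("pics/c_w.png")[185:275,150:370]
cv2.imwrite("pics/c_w3.png",cv2.resize(a,None,fx=3.6,fy=3.6,interpolation=cv2.INTER_NEAREST))
```

```text
(no output)
```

View pics/c_w3.png

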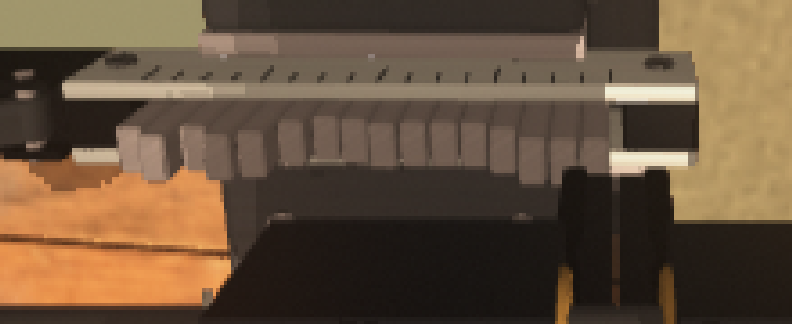

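Run:
```python
from h import *
p=read_camera("wrist")
f=lambda u,v:(u/3.6+150,v/3.6+185)
S=[onz(p,*f(*c),.09) for c in ((63,91),(696,91),(75,157),(696,157))]
for s in S: print(s[:2].round(4))
d=(S[1]-S[0]); c=d/np.linalg.norm(d); yaw=np.degrees(np.arctan2(-d[0],d[1]))
m=np.mean(S,0); e=(S[1]+S[3])/2; print("len",np.linalg.norm(d),"yaw",yaw,"rowmid from +y end",(e-c*.072)[:2],"gap",np.linalg.norm(S[3]-S[1]))
o=get_obs(); t=o["tool_pos"]; R=np.array(p["world_from_camera"])
for x in (.0095,-.0095):
  for y in (-.0095,.0095):
    a=np.radians(o["tool_rot"][2]); X=t+np.array([x*np.cos(a)+y*np.sin(a),x*np.sin(a)-y*np.cos(a),-.07]); u,v=proj(p,X); print((u-150)*3.6,(v-185)*3.6)
print(t,o["tool_rot"])
```

```text
[0.5535 0.0311]
[0.5421 0.1712]
[0.5692 0.0325]
[0.558  0.1729]
len 0.14053712069609173 yaw 4.632299885177617 rowmid from +y end [0.55584874 0.1002698 ] gap 0.01593942280189219
559.8326483576618 168.68873976601503
668.151912264135 168.38852194402736
561.414982911846 265.38260596508206
666.3521132840499 265.00172250776416
[0.55024248 0.15302571 0.20918093] [ 179.51502664    0.41460228 -175.24127572]
```

Call:
carry_out(
  increments="0 -0.001 -0.008 0.012 0 0 0.5; 0 0 0 0.012 0 0 0; 0 0 0 0.008 0 0 0; 0 0 0 0.006 0 0 0; 0 0 0 0.004 0 0 0; 0 0 0 0.003 0 0 0",
)

```text
time_s: 4.47
tool_pos: [0.5541, 0.1435, 0.1639]
tool_rot: [179.5, 0.6, -175.9]
force: [-1.1, -0.1, 3.6]
grip_width: 0.0006
```

Call:
carry_out(
  increments="0 0.001 0 0.003 0 0 0; 0 0 0 0.003 0 0 0; 0 0 0 0.002 0 0 0",
)

```text
time_s: 4.85
tool_pos: [0.5539, 0.1434, 0.1599]
tool_rot: [179.4, 0.7, -176.0]
force: [-6.5, -2.0, 15.4]
grip_width: 0.0008
```

Call:
carry_out(
  increments="0 0 0 -0.014 0 0 0; 0 0 0 -0.016 0 0 0; 0 0 -0.013 0 0 -0.6 0; 0 0 0 0 0 0 0; 0 0 0 0.012 0 0 0; 0 0 0 0.01 0 0 0; 0 0 0 0.004 0 0 0; 0 0 0 0.002 0 0 0; 0 0 0 0.002 0 0 0",
)

```text
time_s: 5.98
tool_pos: [0.5546, 0.129, 0.1598]
tool_rot: [179.5, 1.2, -176.0]
force: [-7.7, -2.5, 22.7]
grip_width: 0.0005
```

Call:
carry_out(
  increments="0 0 0 -0.014 0 0 0; 0 0 0 -0.016 0 0 0; 0 0.001 -0.012 0 0.5 1.1 0; 0 0 0 0 0 0 0; 0 0 0 0.012 0 0 0; 0 0 0 0.01 0 0 0; 0 0 0 0.004 0 0 0; 0 0 0 0.002 0 0 0; 0 0 0 0.002 0 0 0",
)

```text
time_s: 7.1
tool_pos: [0.5537, 0.1164, 0.1599]
tool_rot: [180.0, -0.0, -175.9]
force: [-7.4, -1.3, 19.7]
grip_width: 0.0006
```

Call:
carry_out(
  increments="0 0 0 -0.014 0 0 0; 0 0 0 -0.016 0 0 0; 0 0 -0.0125 0 0 0 0; 0 0 0 0 0 0 0; 0 0 0 0.012 0 0 0; 0 0 0 0.01 0 0 0; 0 0 0 0.004 0 0 0; 0 0 0 0.002 0 0 0; 0 0 0 0.001 0 0 0",
)

```text
time_s: 8.22
tool_pos: [0.5543, 0.1023, 0.1601]
tool_rot: [-180.0, -0.1, -175.9]
force: [-2.1, -1.6, 8.4]
grip_width: 0.0003
```

Call:
carry_out(
  increments="0 0 0 -0.014 0 0 0; 0 0 0 -0.016 0 0 0; 0 0 -0.0125 0 0 0 0; 0 0 0 0 0 0 0; 0 0 0 0.012 0 0 0; 0 0 0 0.01 0 0 0; 0 0 0 0.004 0 0 0; 0 0 0 0.002 0 0 0; 0 0 0 0.001 0 0 0",
)

```text
time_s: 9.35
tool_pos: [0.5549, 0.089, 0.1605]
tool_rot: [-180.0, -0.1, -175.9]
force: [0.1, 1.3, 2.5]
grip_width: 0.0006
```

Call:
carry_out(
  increments="0 0 0 -0.014 0 0 0; 0 0 0 -0.016 0 0 0; 0 0 -0.0125 0 0 0 0; 0 0 0 0 0 0 0; 0 0 0 0.012 0 0 0; 0 0 0 0.01 0 0 0; 0 0 0 0.004 0 0 0; 0 0 0 0.002 0 0 0; 0 0 0 0.001 0 0 0",
)

```text
time_s: 10.48
tool_pos: [0.5558, 0.0754, 0.1617]
tool_rot: [-179.9, -0.1, -175.9]
force: [-0.3, 0.3, 1.4]
grip_width: 0.0004
```

Call:
carry_out(
  increments="0 0 0 0.002 0 0 0; 0 0 0 0.002 0 0 0",
)

```text
time_s: 10.72
tool_pos: [0.5559, 0.0754, 0.1599]
tool_rot: [-180.0, -0.1, -175.9]
force: [-7.6, -1.0, 20.3]
grip_width: 0.0005
```

Call:
carry_out(
  increments="0 0 0 -0.014 0 0 0; 0 0 0 -0.016 0 0 0; 0 0 -0.0125 0 0 0 0; 0 0 0 0 0 0 0; 0 0 0 0.012 0 0 0; 0 0 0 0.01 0 0 0; 0 0 0 0.004 0 0 0; 0 0 0 0.002 0 0 0; 0 0 0 0.002 0 0 0; 0 0 0 0.001 0 0 0",
)

```text
time_s: 11.98
tool_pos: [0.5565, 0.0618, 0.1601]
tool_rot: [-180.0, -0.2, -175.9]
force: [-2.7, -1.2, 7.3]
grip_width: 0.0004
```

Call:
carry_out(
  increments="0 0 0 -0.014 0 0 0; 0 0 0 -0.016 0 0 0; 0 0 -0.012 0 0 0 0; 0 0 0 0 0 0 0; 0 0 0 0.012 0 0 0; 0 0 0 0.01 0 0 0; 0 0 0 0.004 0 0 0; 0 0 0 0.002 0 0 0; 0 0 0 0.002 0 0 0; 0 0 0 0.001 0 0 0",
)

```text
time_s: 13.22
tool_pos: [0.5563, 0.0491, 0.1602]
tool_rot: [180.0, -0.4, -175.9]
force: [-2.3, -1.0, 5.0]
grip_width: 0.0003
```

Call:
carry_out(
  increments="0 0 0 -0.02 0 0 0; 0 0 0 -0.03 0 0 0; 0 -0.01 0.02 -0.01 0 0 0; 0 -0.02 0.03 0 0 0 0; 0 0 0 0 0 0 0; 0 0 0 0 0 0 0",
)

```text
time_s: 13.98
tool_pos: [0.5843, 0.1073, 0.2201]
tool_rot: [179.9, -0.5, -175.8]
force: [-0.1, -0.5, 0.8]
grip_width: 0.0007
```

Run:
```python
from h import *
o=get_obs(); p=read_camera("wrist"); cv2.imwrite("pics/d_w.png",p["img"])
print(o["time_s"],o["tool_pos"]); q=read_camera("top")
x,y=map(int,proj(p,[.5555,.1,.09])); print(x,y)
a=p["img"][y-30:y+50,x-105:x+105]
cv2.imwrite("pics/d_w3.png",cv2.resize(a,None,fx=3.7,fy=3.7,interpolation=cv2.INTER_NEAREST))
x,y=map(int,proj(q,[.5555,.1,.09]))
a=q["img"][y-30:y+30,x-60:x+70]
cv2.imwrite("pics/d_t3.png",cv2.resize(a,None,fx=6,fy=6,interpolation=cv2.INTER_NEAREST))
```

```text
13.975 [0.58432587 0.10728499 0.22011261]
314 181
```

View pics/d_w3.png

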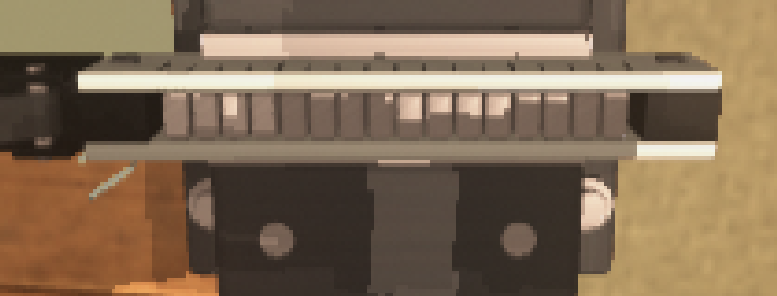

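View pics/d_w.png

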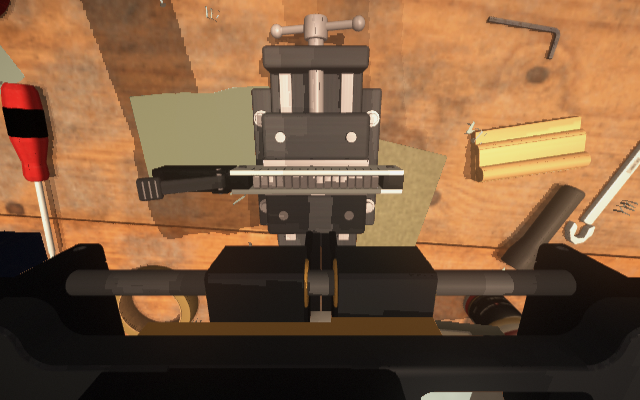

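Call:
carry_out(
  increments="0 0.015 0.02 0.01 0 -0.5 0; 0 0.014 0.02 0.01 0 0 0; 0 0 0 0.016 0 0 0; 0 0 0 0.016 0 0 0; 0 0 0 0.004 0 0 0; 0 0 0 0 0 0 0",
)

```text
time_s: 14.82
tool_pos: [0.5525, 0.1396, 0.1607]
tool_rot: [-180.0, 0.0, -176.3]
force: [-0.6, 0.1, -0.0]
grip_width: 0.0006
```

Call:
carry_out(
  increments="0 0 0 -0.003 0 0 0; 0 0 0.007 -0.001 0 0 0; 0 0 0 0.004 0 0 0; 0 0 0 0.001 0 0 0; 0 0 0 0.0015 0 0 0",
)

```text
time_s: 15.45
tool_pos: [0.5536, 0.147, 0.16]
tool_rot: [179.9, 0.2, -176.3]
force: [-3.3, -0.5, 9.7]
grip_width: 0.0003
```

Call:
carry_out(
  increments="0 0.001 0 -0.004 0 0 0; 0 0 -0.012 -0.001 0 0 0; 0 0 0 0.003 0 0 0; 0 0 0 0.002 0 0 0; 0 0 0 0.0015 0 0 0; 0 0 0 -0.004 0 0 0; 0 0 -0.012 -0.001 0 0 0; 0 0 0 0.003 0 0 0; 0 0 0 0.002 0 0 0; 0 0 0 0.0015 0 0 0",
)

```text
time_s: 16.7
tool_pos: [0.5542, 0.121, 0.16]
tool_rot: [179.9, 0.2, -176.4]
force: [-6.4, -2.2, 16.5]
grip_width: 0.0002
```

Call:
carry_out(
  increments="0 0 0 -0.004 0 0 0; 0 0 -0.012 -0.001 0 0 0; 0 0 0 0.003 0 0 0; 0 0 0 0.002 0 0 0; 0 0 0 0.0015 0 0 0; 0 0 0 -0.004 0 0 0; 0 0 -0.012 -0.001 0 0 0; 0 0 0 0.003 0 0 0; 0 0 0 0.002 0 0 0; 0 0 0 0.0015 0 0 0",
)

```text
time_s: 17.95
tool_pos: [0.5553, 0.0959, 0.16]
tool_rot: [179.7, 0.0, -176.4]
force: [-5.9, -1.8, 16.5]
grip_width: 0.0006
```

Call:
carry_out(
  increments="0 0 0 -0.004 0 0 0; 0 0 -0.012 -0.001 0 0 0; 0 0 0 0.003 0 0 0; 0 0 0 0.002 0 0 0; 0 0 0 0.0015 0 0 0; 0 0 0 -0.004 0 0 0; 0 0 -0.012 -0.001 0 0 0; 0 0 0 0.003 0 0 0; 0 0 0 0.002 0 0 0; 0 0 0 0.0015 0 0 0",
)

```text
time_s: 19.2
tool_pos: [0.5563, 0.0709, 0.16]
tool_rot: [179.5, -0.2, -176.5]
force: [-5.8, -2.0, 15.3]
grip_width: 0.0006
```

Call:
carry_out(
  increments="0 0 0 -0.004 0 0 0; 0 0 -0.012 -0.001 0 0 0; 0 0 0 0.003 0 0 0; 0 0 0 0.002 0 0 0; 0 0 0 0.0015 0 0 0; 0 0 0 -0.004 0 0 0; 0 0 -0.012 -0.001 0 0 0; 0 0 0 0.003 0 0 0; 0 0 0 0.002 0 0 0; 0 0 0 0.0015 0 0 0",
)

```text
time_s: 20.45
tool_pos: [0.5574, 0.0458, 0.1601]
tool_rot: [179.3, -0.3, -176.5]
force: [-4.1, -1.0, 15.3]
grip_width: 0.0005
```

Call:
carry_out(
  increments="0 0 0 -0.015 0.5 0 0; 0 0 0.01 -0.015 0 0 0; 0 -0.02 0.02 -0.005 0 0 0; 0 -0.02 0.02 0 0 0 0; 0 0 0 0 0 0 0; 0 0 0 0 0 0 0",
)

```text
time_s: 21.2
tool_pos: [0.5949, 0.1024, 0.1982]
tool_rot: [179.8, -0.3, -176.5]
force: [-0.1, 0.3, -0.7]
grip_width: 0.0007
```

Run:
```python
from h import *
o=get_obs(); p=read_camera("wrist"); cv2.imwrite("pics/e_w.png",p["img"])
print(o["time_s"],o["tool_pos"],o["tool_rot"])
x,y=map(int,proj(p,[.5555,.1,.09])); print(x,y)
a=p["img"][y-35:y+45,x-95:x+95]
cv2.imwrite("pics/e_w3.png",cv2.resize(a,None,fx=4.2,fy=6,interpolation=cv2.INTER_NEAREST))
```

```text
21.2 [0.59494018 0.10241879 0.19819022] [ 179.75304595   -0.28366111 -176.453183  ]
321 174
```

View pics/e_w3.png

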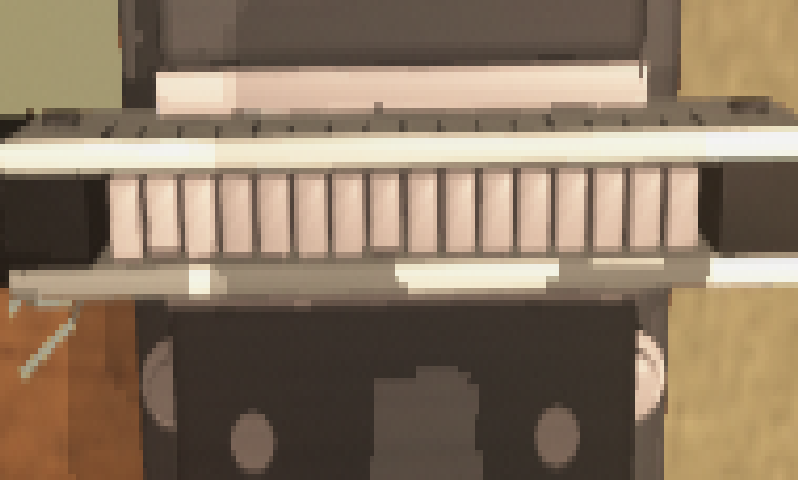

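View pics/e_w.png

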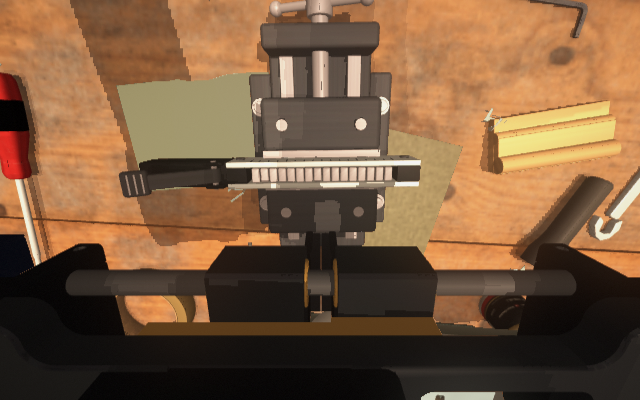

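Call:
carry_out(
  increments="0 0.005 0 -0.015 0 0 -0.5; 0 0.011 -0.04 0 0 0 0; 0 0.011 -0.042 0 0 0 0; 0 0.011 -0.042 0 0 0 0; 0 0 0 0 0 0 0; 0 0 0 0 0 0 0",
)

```text
time_s: 22.0
tool_pos: [0.5629, -0.0294, 0.2193]
tool_rot: [179.6, -0.0, -176.0]
force: [-0.7, -0.3, -0.9]
grip_width: 0.0005
```

Run:
```python
from h import *
o=get_obs(); p=read_camera("wrist"); cv2.imwrite("pics/f_w.png",p["img"]); q=read_camera("scene")
print(o["time_s"],o["tool_pos"],o["tool_rot"])
a=p["img"][140:280,230:430]
cv2.imwrite("pics/f_w3.png",cv2.resize(a,None,fx=4,fy=4,interpolation=cv2.INTER_NEAREST))
a=q["img"][120:240,260:400]
cv2.imwrite("pics/f_s3.png",cv2.resize(a,None,fx=4.5,fy=4.5,interpolation=cv2.INTER_NEAREST))
```

```text
22.0 [ 0.56294169 -0.0294123   0.2192788 ] [ 1.79627893e+02 -7.71726746e-03 -1.76018314e+02]
```

View pics/f_w3.png

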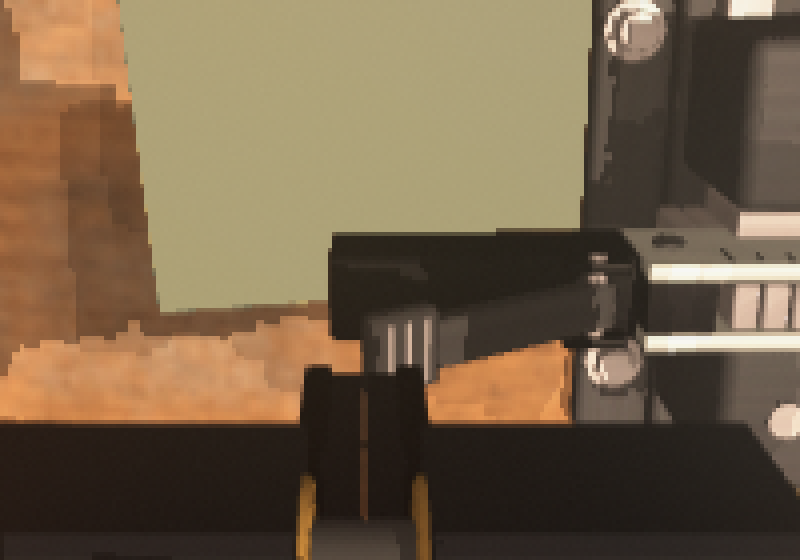

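View pics/f_s3.png

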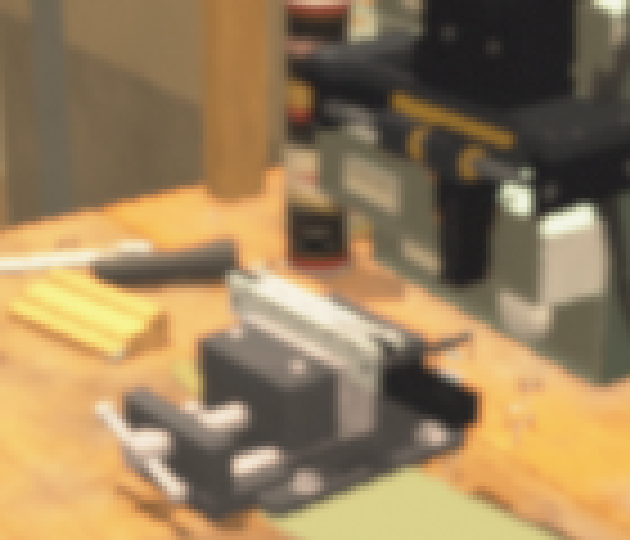

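Call:
carry_out(
  increments="0 -0.002 0.005 0.01 0 0 0; 0 0 0 0.012 0 0 0; 0 0 0 0.008 0 0 0; 0 0 0 0.008 0 0 0; 0 0 0 0.004 0 0 0",
)

```text
time_s: 22.72
tool_pos: [0.5647, -0.0203, 0.1732]
tool_rot: [179.6, -0.1, -175.7]
force: [0.6, -0.3, 1.7]
grip_width: 0.0006
```

Call:
carry_out(
  increments="0 0 -0.002 0.004 0 0 0; 0 0 -0.002 0.004 0 0 0; 0 0 -0.002 0.003 0 0 0; 0 0 0 0.002 0 0 0; 0 0 0 0.001 0 0 0",
)

```text
time_s: 23.35
tool_pos: [0.5656, -0.0271, 0.1597]
tool_rot: [179.6, -0.1, -175.7]
force: [-3.6, -0.1, 8.2]
grip_width: 0.0006
```

Call:
carry_out(
  increments="0 0 0 0.0015 0 0 0; 0 0 0 0.001 0 0 0",
)

```text
time_s: 23.6
tool_pos: [0.5661, -0.0272, 0.1599]
tool_rot: [179.6, 0.0, -175.7]
force: [-2.3, 1.4, 5.9]
grip_width: 0.0005
```

Call:
carry_out(
  increments="0 0 0 -0.015 0 0 0; 0 0 0 -0.025 0 0 0; 0 -0.02 0.02 -0.01 0 0 0; 0 -0.02 0.04 0 0 0 0; 0 0 0.03 0 0 0 0; 0 0 0 0 0 0 0; 0 0 0 0 0 0 0",
)

```text
time_s: 24.48
tool_pos: [0.602, 0.065, 0.2178]
tool_rot: [179.6, 0.4, -176.0]
force: [-0.5, -0.5, -0.7]
grip_width: 0.0007
```

Run:
```python
from h import *
o=get_obs(); p=read_camera("wrist"); cv2.imwrite("pics/g_w.png",p["img"]); q=read_camera("top")
print(o["time_s"],o["tool_pos"],o["tool_rot"],o["force"])
x,y=map(int,proj(p,[.558,.07,.09])); print(x,y)
a=p["img"][y-40:y+50,x-110:x+110]
cv2.imwrite("pics/g_w3.png",cv2.resize(a,None,fx=3.6,fy=5.5,interpolation=cv2.INTER_NEAREST))
for y in (-.122,-.130,-.138): # flat-pad prediction
    c=np.array([.5555,.1,.09])+y*np.array([-.073,.997,0]); u,v=proj(p,c); print((u-x+110)*3.6)
cv2.imwrite("pics/g_t.png",cv2.resize(q["img"][120:290,160:470],None,fx=2.5,fy=2.5,interpolation=cv2.INTER_CUBIC))
```

```text
24.475 [0.60199077 0.06498089 0.21783865] [ 179.63647254    0.36673693 -175.95297157] [-0.45003158 -0.46002918 -0.70874251]
330 162
-18.75069567754108
-55.23499729028514
-91.73512811516899
```

View pics/g_w3.png

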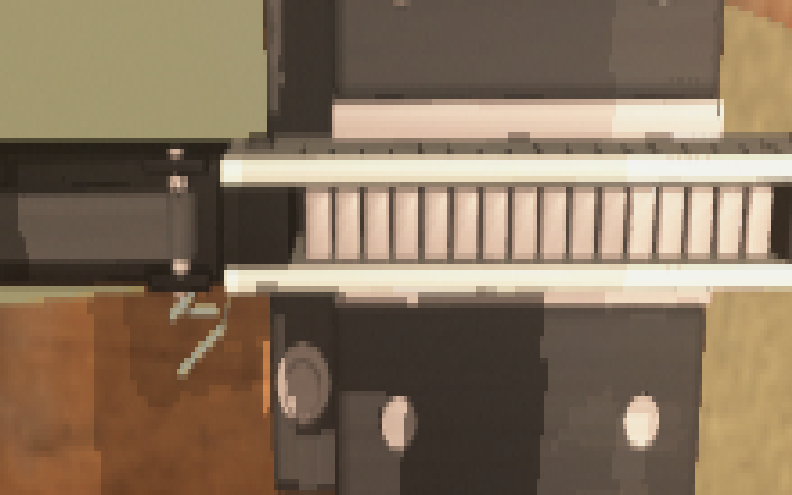

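View pics/g_t.png

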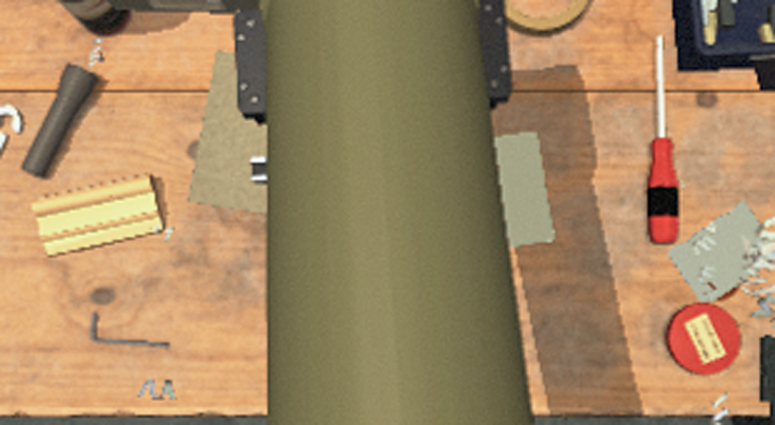

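Run:
```python
from h import *
a=cv2.imread("pics/g_w.png")[130:200,120:320]
cv2.imwrite("pics/g_w4.png",cv2.resize(a,None,fx=4,fy=4,interpolation=cv2.INTER_NEAREST))
p=read_camera("wrist")
for y,x in ((-.122,0),(-.130,0),(-.138,0),(-.130,.008),(-.130,-.008)):
    c=np.array([.5555,.1,.09])+y*np.array([-.073,.997,0])+x*np.array([.997,.073,0]); u,v=proj(p,c); print((u-120)*4,(v-130)*4)
```

```text
378.5531015488099 131.12784674767374
337.9847060721013 131.29494993978142
297.3977313473815 131.46212966071425
343.0652286594543 171.13507118806103
332.79305743006114 90.58340741220354
```

View pics/g_w4.png

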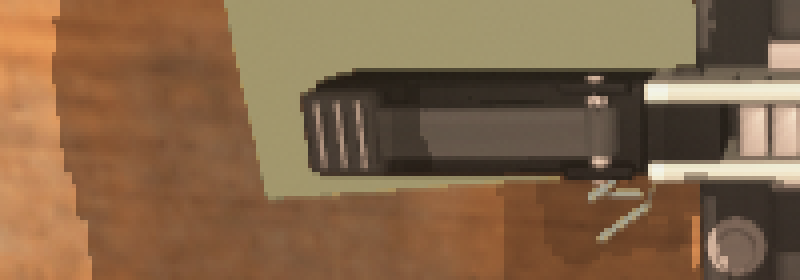

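```bash
python3 -c "
from cell import *
print(sign_off())"
```

```text
the job is handed in; nothing more can be done
None
```

The gauge is zeroed and locked. I pressed all 16 blades down with the closed fingertips in two passes along the row, and only then pressed the lock lever flat. I handed the job in at about 24.5 s of the 64 s allowed.

- **Blades:** In most of the presses I read, the fingertips ended resting on the cheeks, at 90 mm. On the first pass two presses stopped short, one about 0.5 mm high, which the second pass covered, and one about 1.7 mm high, which I finished at once. The second pass ended at 90.0–90.1 mm wherever I checked. The last wrist picture shows an even row level with the cheeks. One pixel there is roughly 0.8 mm, so the picture cannot rule out smaller differences.
- **Lever:** It came to a stop with the fingertip at about 90 mm and 6–8 N. In the picture the thumb pad sits within about a pixel of where a flat lever should put it.
- **Force:** The highest reading I saw at the end of a move was about 24 N in all, far below the 120 N wrist limit.
- **Surroundings:** The last top picture shows the moulding, tin and screwdriver where they were. The arm was clear of everything at hand-in. No check failed, though the arm blocked the top camera's view of the gauge at the end.

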